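# Change the display lights from battery to mains

### The job

The lights of the sand-bottle shelves are running on the battery; put them back on the mains. First turn the black battery handle fully to off, then turn the red mains handle fully to on; the two must never be on together, and the printer's blue handle must stay on.

Things in the scene. Friction and masses are not known exactly. Their poses are not given: they have to be found in the camera images.
- mains_grip (a point): Mains switch: red bar handle 72 x 14 mm, on a yellow plate on a fixed grey box 110 mm square; plate top 53 mm, disc under the bar (radius 21 mm) 61 mm, bar top 101 mm above the desk. Point on the turning axis, mid-bar, 86 mm up, 15 mm below the bar's top: grip here. It turns with the handle: x along the bar to its white-striped end (pointer), y across the 14 mm, z up.
- mains (a joint): Turn of the red mains handle, rad: 0 = off (pointer at black dot), 1.047 (60 deg) = on (green dot), growing clockwise seen from above. Stops at both ends; an over-centre mechanism holds it there (0.2 N m) and, past half-way, snaps it to the nearer end. Starts off.
- battery_grip (a point): Battery switch: black bar handle 72 x 14 mm, on a grey plate on a fixed grey box 110 mm square; plate top 53 mm, disc under the bar (radius 21 mm) 61 mm, bar top 101 mm above the desk. Point on the turning axis, mid-bar, 86 mm up, 15 mm below the bar's top: grip here. It turns with the handle: x along the bar to its white-striped end (pointer), y across the 14 mm, z up.
- battery (a joint): Turn of the black battery handle, rad: 0 = off (pointer at black dot), 1.047 (60 deg) = on (green dot), growing clockwise seen from above. Stops at both ends; an over-centre mechanism holds it there (0.2 N m) and, past half-way, snaps it to the nearer end. Starts on.
- printer (a joint): Blue handle of the printer's switch (same kind of box, white plate; not to be turned), rad: 0 = off (pointer at black dot), 1.047 (60 deg) = on (green dot), growing clockwise seen from above. Stops at both ends; an over-centre mechanism holds it there (0.2 N m) and, past half-way, snaps it to the nearer end. Starts on and stays on.
Mind the look-alikes: they are no part of the job. Leave any pink look-alike of the part that bears mains_grip alone.

How it is judged:
By the outcome, as a careful person would: the job done as asked, in the order asked, and still so for the second after the job is handed in, with the robot touching nothing.
It also fails if it takes over 45 s, if anything falls off the work surface, if the arm or the gripper's body presses on something with over 40 N, if the wrist force passes 120 N, or if a joint passes its speed limit or range.

### The arm

A 7-joint arm with a two-finger parallel gripper is mounted at the origin on the work surface. World frame = base frame: x ahead of the robot, y to its left, z up, the work surface at z = 0. Lengths are in mm, angles in rad, forces in N, time in s.
With the tool pointing down it reaches from about 400 to 850 mm from the base axis. Payload 10.4 kg.
Tool frame: the origin (TCP) lies between the finger pads; the fingertips stand arm.tip_extent ahead of it and the grasp point (between the pads) lies 11 mm behind it (arm.tip_extent is the distance from the TCP to the fingertips, in mm); y points along the fingers, x is the direction in which the jaws open and shut, and the axes are right-handed (so a half turn about y gives the same grasp; the last joint's range is limited). The gripper opens to 85 mm and grips with 20 to 120 N. Pads are 22 mm wide; open, the fingers measure 114 mm over their backs; the gripper's body (76 mm by 85 mm) begins 54 mm behind the grasp point. The pads swing forward as they close: fully open they stand 13 mm farther back than shut.
Start: joints at [-1.267, 0.332, -0.065, 1.46, 0.022, 1.35, -0.088], TCP at [200.621, 591.947, 239.338] pointing down, gripper open.
Joint ranges: [-2.6, 2.6], [-0.5, 2.12], [-1.47, 1.34], [0.16, 2.42], [-1.27, 4.41], [0.06, 2.06], [-2.6, 2.6]. Speed limits (rad/s): [2.22, 2.22, 2.79, 2.79, 3.14, 3.14, 3.14].

### API

Orientations are given as a unit quaternion [x, y, z, w].
In Python, from station import arm gives the robot as it stands. The module is installed in compiled form; this text tells all that it offers. Calls block until the motion is done:
- arm.move_ptp(position, orientation): joint-space move of the TCP to a pose.
- arm.move_straight(position, frame=None, rate=150): straight line of the TCP; frame=None keeps the orientation; rate is the mean speed in mm/s.
- arm.goto_joints(angles): joint-space move.
- arm.grip(opening, grasp_force=None): finger opening in mm; grasp_force is the grip in N (None keeps the last); returns when the fingers have stopped.
- arm.wait(seconds).
- arm.inverse_kinematics(position, orientation): joint angles nearest the present ones, or None.
- arm.camera(name): name is "scene" or "top"; returns a dict with "image" (400x640x3 uint8, red, green, blue), "intrinsics" (3x3 intrinsics, pixels), "cam_to_world" (4x4, takes a point from camera to world coordinates). Camera axes: x right, y down, z forward; pixel columns grow to the right and rows downward; lengths in mm; the calibration is good to about 2 mm. A picture is of the moment at which its call begins. There is no depth.
A pose or a line that the arm cannot do raises arm.Unreachable and nothing moves.
- arm.finish_job(): hands the job in, once; it reports no verdict.
Trained networks look in a picture, given as the dict that the camera call returned (one of the last four; its "shot" number tells which), for a name from the list of things; names that differ only in an ending like _2 or _b are one class to them, and where a whole thing is asked for, a point or a joint stands for the part that bears it (a point fixed in the world has none). Each returns a list of dicts, best first, with "score" (0 to 1); they miss things now and then, are a little off and sometimes report something else, mostly with a low value. They report only what shows in the picture. A call takes as long as a camera call. They do not tell look-alikes from the thing itself.
- arm.search_frame(target, picture): "position" ([column, row] in pixels, amid what is visible of it).
- arm.silhouettes(target, picture): "region" (400x640 bool, what is visible of it) and "position" ([column, row] in pixels, amid what is visible of it).
Readings, each from a call of its own:
- arm.current_clock(): time.
- arm.current_qpos(): joint angles.
- arm.current_dq(): joint speeds.
- arm.current_joint_torque(): joint torques, N m.
- arm.current_tool_pos(): TCP position.
- arm.current_ee_rot(): TCP orientation.
- arm.current_contact_force(): force on the tool from outside, world axes, zero at the start.
- arm.current_torque(): the same for the moment, N m.
- arm.current_finger_gap(): finger opening in mm.
Only numpy, scipy, OpenCV 4.12 (cv2) and the standard library are available. Lean on these libraries where they do the work, as an engineer would, in place of code of your own. Each camera call takes 0.05 s, during which the arm holds its last target. There are 200 camera calls.

## Working session

There is one attempt and no reset: what is moved stays moved. The work goes in short steps, each a Python script; the robot and the scene stay as the last script left them, time stands still between calls to the robot, and variables do not carry over. Pictures are saved under pics/ and viewed, about 8 in all and at most 12, crops included, and the job is handed in when it is done.

```bash
mkdir -p pics
cat > h.py <<'E'
from station import arm
import numpy as np, cv2
def save(im,name): cv2.imwrite('pics/'+name,cv2.cvtColor(np.ascontiguousarray(im),cv2.COLOR_RGB2BGR))
def proj(p,K,T):
    c=np.linalg.inv(T)@np.r_[p,1]; u=np.array(K)@c[:3]; return u[:2]/u[2]
def ray(px,K,T):
    d=np.linalg.inv(np.array(K))@[px[0],px[1],1]; T=np.array(T); return T[:3,3],T[:3,:3]@d
def at_z(px,P,z):
    o,d=ray(px,P['intrinsics'],P['cam_to_world']); return o+d*(z-o[2])/d[2]
def tri(px1,P1,px2,P2):
    A=[];b=[]
    for px,P in((px1,P1),(px2,P2)):
        o,d=ray(px,P['intrinsics'],P['cam_to_world']); d/=np.linalg.norm(d); M=np.eye(3)-np.outer(d,d); A.append(M);b.append(M@o)
    return np.linalg.lstsq(np.vstack(A),np.hstack(b),rcond=None)[0]
E
python3 - <<'E'
from h import *
print(arm.tip_extent,arm.current_ee_rot(),arm.current_clock())
for n in('scene','top'):
    P=arm.camera(n); save(P['image'],n+'1.png'); print(n,np.round(P['cam_to_world'],3).tolist())
    for t in('mains_grip','battery_grip','mains','battery','printer'):
        print(t,[(round(r['score'],2),np.round(r['position']).tolist()) for r in arm.search_frame(t,P)])
print(arm.current_clock())
E
```

```text
8.0 [ 0.57498712  0.41162653 -0.41239375 -0.57435599] 0.0
scene [[-0.406, 0.593, -0.696, 1074.913], [0.914, 0.249, -0.322, 291.398], [-0.018, -0.766, -0.642, 604.189], [0.0, 0.0, 0.0, 1.0]]
mains_grip [(0.71, [412.0, 199.0]), (0.61, [412.0, 268.0])]
battery_grip [(0.71, [306.0, 218.0])]
mains [(0.83, [411.0, 267.0]), (0.61, [408.0, 199.0])]
battery [(0.97, [304.0, 216.0])]
printer [(0.83, [224.0, 176.0])]
top [[-0.009, -0.993, 0.118, 363.801], [-1.0, 0.01, 0.008, 2.101], [-0.009, -0.118, -0.993, 1248.966], [0.0, 0.0, 0.0, 1.0]]
mains_grip [(0.89, [213.0, 162.0]), (0.78, [229.0, 238.0])]
battery_grip [(0.75, [310.0, 180.0]), (0.19, [212.0, 165.0])]
mains [(0.77, [229.0, 240.0]), (0.71, [211.0, 170.0])]
battery [(0.66, [309.0, 182.0])]
printer [(0.89, [410.0, 199.0])]
0.6
```

View pics/scene1.png

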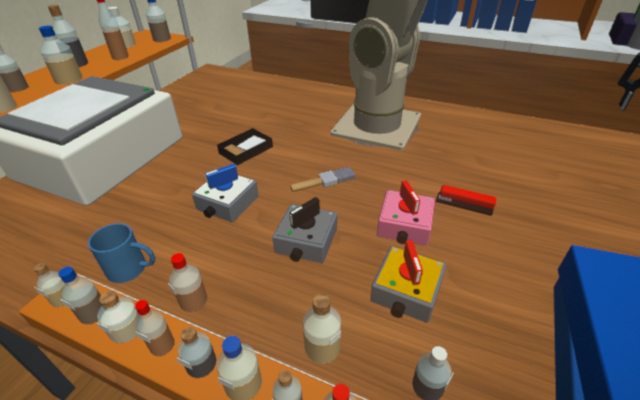

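View pics/top1.png

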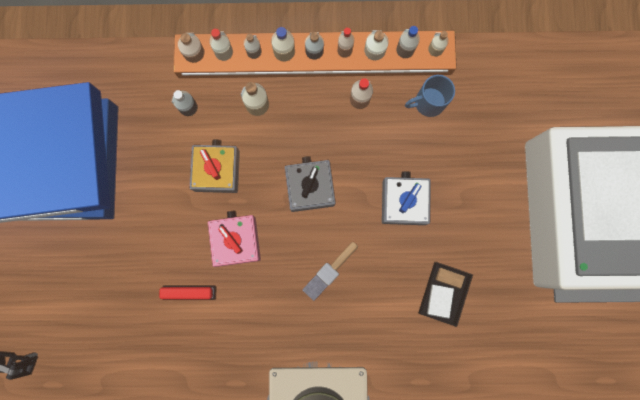

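Run:
```python
from h import *
Ps={n:arm.camera(n) for n in('scene','top')}
guess={'mains':{'top':(213,163),'scene':(411,265)},'battery':{'top':(310,182),'scene':(305,215)}}
rows=[]
for t in guess:
    cs={};tiles=[]
    for n in Ps:
        for q in (t,t+'_grip'):
            for r in arm.silhouettes(q,Ps[n]):
                if np.hypot(*(np.array(r['position'])-guess[t][n]))<20:
                    m=r['region'].astype(np.uint8); a=cv2.minAreaRect(np.argwhere(m)[:,::-1].astype(np.float32)); M=cv2.moments(m,True)
                    c=(M['m10']/M['m00'],M['m01']/M['m00']); cs.setdefault(n,c)
                    print(t,n,q,round(r['score'],2),int(m.sum()),np.round(c,1),[np.round(x,1).tolist() for x in a])
        u,v=guess[t][n]; tiles.append(cv2.resize(Ps[n]['image'][v-40:v+40,u-52:u+52],None,fx=3.7,fy=3.7,interpolation=cv2.INTER_CUBIC))
    if len(cs)==2: print('tri',tri(cs['scene'],Ps['scene'],cs['top'],Ps['top']).round(1))
    print('top at z86',at_z(cs['top'] if 'top' in cs else guess[t]['top'],Ps['top'],86).round(1))
    rows.append(np.hstack(tiles))
save(np.vstack(rows),'crop.png')
```

```text
mains scene mains 0.73 623 [410.4 264.6] [[411.9, 262.9], [22.6, 40.0], 14.0]
mains scene mains_grip 0.65 663 [410.4 264.4] [[410.0, 262.5], [43.0, 22.0], 90.0]
mains top mains_grip 0.85 318 [210.8 164.1] [[209.9, 164.0], [29.8, 16.6], 36.9]
tri [596.1 245.6  73.6]
top at z86 [593.6 243.4  86. ]
battery scene battery 0.67 663 [304.  215.1] [[303.5, 214.0], [30.0, 29.0], 90.0]
battery scene battery_grip 0.59 697 [304.6 214.5] [[304.0, 213.0], [32.0, 30.0], 90.0]
battery top battery 0.63 315 [309.7 183.4] [[309.4, 182.5], [28.2, 17.0], 84.8]
battery top battery_grip 0.83 330 [310.2 182.6] [[310.0, 182.0], [30.0, 16.0], 90.0]
tri [548.1  11.8  71. ]
top at z86 [545.3  12.5  86. ]
```

View pics/crop.png

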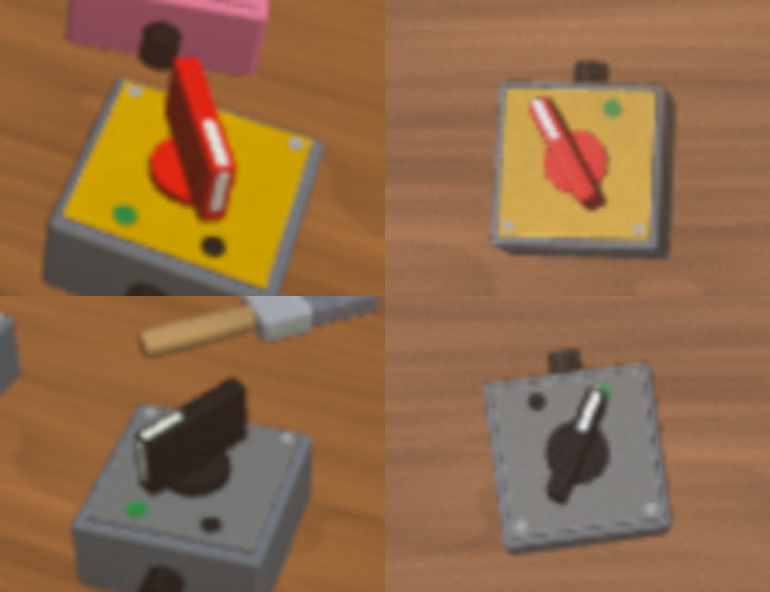

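Candidates for mains: the yellow-plate switch at top (213,163) / scene (411,265) and the pink one at top (231,238) / scene (410,199). The yellow plate matches the description, and the crop confirms it shows a red bar with the pointer at the black dot, i.e. off. Battery is the grey plate at top (310,182) / scene (305,215), with its pointer at the green dot, i.e. on. The printer is the white plate at top (408,199).

```bash
cat >> h.py <<'E'
from scipy.spatial.transform import Rotation as R
def quat(yaw,flip=0):
    # bar yaw (deg); tool y down, tool x across bar
    a=np.radians(yaw+90+180*flip); x=np.array([np.cos(a),np.sin(a),0]); y=np.array([0,0,-1.])
    return R.from_matrix(np.c_[x,y,np.cross(x,y)]).as_quat()
E
python3 - <<'E'
from h import *
S=arm.camera('scene');T=arm.camera('top')
ft=lambda X,Y,u,v:(u-52+(X-385)/3.7,v-40+Y/3.7)
fs=lambda X,Y,u,v:(u-52+X/3.7,v-40+Y/3.7)
gM=(213,163);gB=(310,182);sM=(411,265);sB=(305,215)
print('mains bar mid tri',tri(fs(203,115,*sM),S,ft(565,148,*gM),T).round(1))
print('batt bar mid tri',tri(fs(190,410-296,*sB),S,ft(577,442-296,*gB),T).round(1))
print('mains z101',at_z(ft(565,148,*gM),T,101).round(1),at_z(fs(203,115,*sM),S,101).round(1),'disc61',at_z(ft(576,160,*gM),T,61).round(1),'plate53',at_z(ft(579,164,*gM),T,53).round(1))
print('batt z101',at_z(ft(577,146,*gB),T,101).round(1),at_z(fs(190,114,*sB),S,101).round(1),'disc61',at_z(ft(578,455-296,*gB),T,61).round(1))
print('green/black tri mains', tri(fs(125,215,*sM),S,ft(613,108,*gM),T).round(1))
h=cv2.cvtColor(T['image'],cv2.COLOR_RGB2HSV); m=cv2.inRange(h,(18,120,100),(32,255,255)); m[:,:180]=0;m[:,250:]=0;m[:120]=0;m[200:]=0
r=cv2.minAreaRect(np.argwhere(m)[:,::-1].astype(np.float32)); print('yellow rect',r,at_z(r[0],T,53).round(1))
for n,a,b,u in(('M',(538,101),(592,195),gM),('B',(598,94),(560,194),gB)):
    d=(at_z(ft(*a,*u),T,101)-at_z(ft(*b,*u),T,101))[:2]; print(n,'yaw',np.degrees(np.arctan2(d[1],d[0])).round(1),np.hypot(*d).round(1))
for n,p,ys in(('M',(596,244,75),(29,-31)),('B',(548,12,75),(-22,38))):
  for f in(0,1):
    for y in ys: 
        j=arm.inverse_kinematics(p,quat(y,f)); print(n,f,y,None if j is None else np.round(j,2))
E
```

```text
mains bar mid tri [594.2 246.1  94.3]
batt bar mid tri [548.1  12.3  96.5]
mains z101 [593.2 243.  101. ] [599.8 248.4 101. ] disc61 [593.3 244.2  61. ] plate53 [592.1 243.8  53. ]
batt z101 [547.5  11.9 101. ] [552.6  15.2 101. ] disc61 [545.5  11.6  61. ]
green/black tri mains [629.5 223.7  49.4]
yellow rect ((212.50640869140625, 166.78807067871094), (40.496559143066406, 39.64846420288086), 1.7357046604156494) [593.5 246.1  53. ]
M yaw 30.0 69.3
B yaw -21.1 67.0
M 0 29 [-0.56  0.5   0.13  1.59 -0.07  1.05  1.67]
M 0 -31 [-0.66  0.51  0.26  1.6  -0.15  1.05  0.67]
M 1 29 [-0.8   0.54  0.45  1.6  -0.26  1.06 -1.34]
M 1 -31 [-1.23  0.83  1.15  1.63 -0.8   1.23 -2.02]
B 0 -22 [-0.58  0.35  0.56  1.87 -0.22  0.98  1.27]
B 0 38 [-0.52  0.34  0.48  1.87 -0.19  0.98  2.28]
B 1 -22 [-1.01  0.6   1.17  1.89 -0.63  1.08 -1.55]
B 1 38 [-0.64  0.37  0.63  1.87 -0.26  0.98 -0.8 ]
```

```bash
cat >> h.py <<'E'
def approach(xy,yaw,f=0):
    arm.move_ptp([*xy,190],quat(yaw,f)); arm.move_straight([*xy,78],rate=90)
    print('down',np.round(arm.current_contact_force(),1),arm.current_tool_pos())
    arm.grip(0,30); st('gripped')
def st(s): print(s,'gap',round(float(arm.current_finger_gap()),1),'F',np.round(arm.current_contact_force(),1),'M',np.round(arm.current_torque(),2),'t',round(arm.current_clock(),1))
def turn(xy,yaws,f=0):
    for y in yaws: arm.move_ptp([*xy,78],quat(y,f)); st(y)
E
python3 - <<'E'
from h import *
approach((547,12),-21.5)
S=arm.camera('scene'); save(cv2.resize(S['image'][120:280,200:460],None,fx=3,fy=3),'g1.png')
E
```

```text
down [-0.7 -0.2  0.5] [547.39286968  12.05178892  78.55328281]
gripped gap 13.5 F [2.7 8.7 0. ] M [ 1.51 -0.57 -0.27] t 5.7
```

View pics/g1.png

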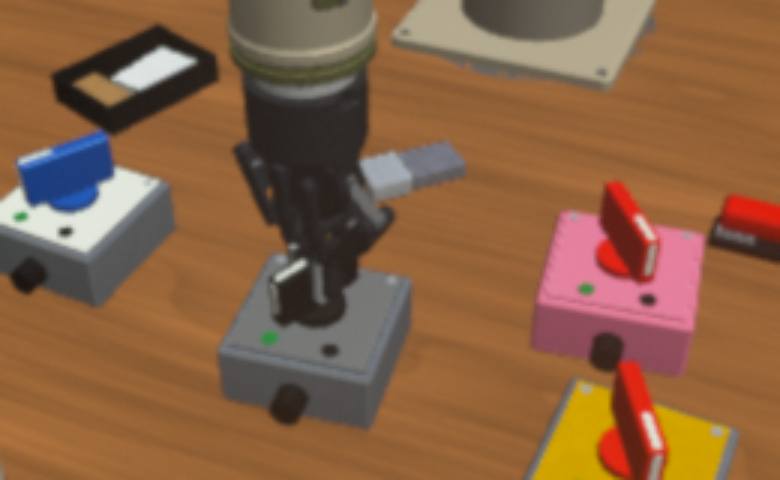

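The gripper holds the black bar (at about (310,290) in the crop), with a gap of 13.5 mm and small forces. Next I turn it to off.

Run:
```python
from h import *
xy=(547,12)
turn(xy,(-6,9,24,34,39))
arm.grip(45); st('open')
arm.move_straight([*xy,190]); 
approach((594,244.5),29.5) if 0 else arm.move_ptp([594,244.5,230],quat(29.5))
S=arm.camera('scene'); save(cv2.resize(S['image'][150:310,200:460],None,fx=3,fy=3),'g2.png')
```

```text
-6 gap 13.6 F [3.4 7.7 0.6] M [ 1.3  -0.5  -0.01] t 6.0
9 gap 13.6 F [ 2.5  6.1 -0.6] M [ 1.14 -0.59  0.07] t 6.4
24 gap 13.8 F [3.4 4.4 0.9] M [ 0.92 -0.68  0.13] t 6.7
34 gap 13.8 F [ 3.9  4.5 -0.9] M [ 0.78 -0.78  0.21] t 7.0
39 gap 13.8 F [ 3.5  4.7 -0.9] M [ 1.01 -0.83 -1.01] t 7.3
open gap 45.0 F [-0.1  0.7 -0.1] M [-0.02 -0.02 -0.03] t 7.7
```

View pics/g2.png

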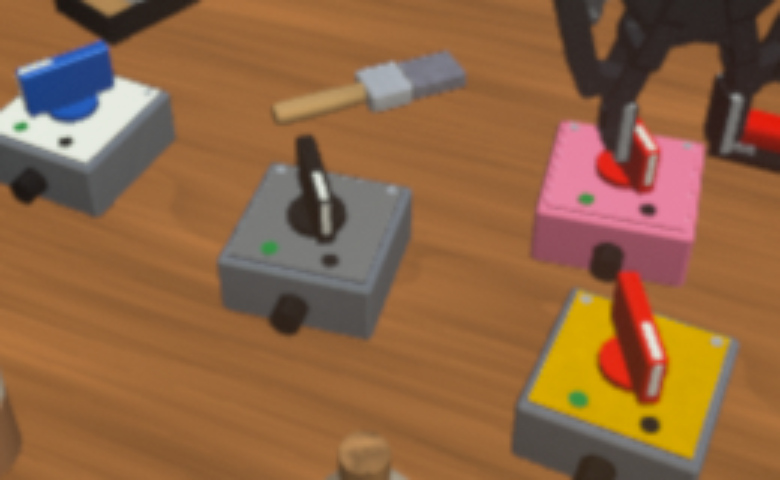

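Battery handle's pointer (325,210) is now at its black dot, and the moment spike showed it reached the stop. Next is mains: the gripper is above it, and the red bar is still off.

Run:
```python
from h import *
xy=(594,244.5)
approach(xy,29.5)
g=arm.current_finger_gap()
if 11<g<17:
    turn(xy,(15,0,-15,-26,-31.5))
    arm.grip(45); st('open')
    arm.move_straight([*xy,200])
    arm.goto_joints([-1.267, 0.332, -0.065, 1.46, 0.022, 1.35, -0.088]); st('home')
S=arm.camera('scene'); T=arm.camera('top')
a=cv2.resize(S['image'][150:310,190:460],(780,462)); save(a,'g3.png')
save(cv2.resize(T['image'][120:270,180:440],None,fx=3,fy=3,interpolation=cv2.INTER_CUBIC),'g3t.png')
```

```text
down [0.5 0.3 0.4] [594.41095382 244.64569812  78.70174361]
gripped gap 13.5 F [-4.2  3.4  5.3] M [ 0.82  0.93 -0.48] t 11.6
15 gap 13.3 F [-6.5  4.7  4.5] M [0.83 1.14 0.13] t 12.0
0 gap 13.3 F [-5.7  5.   4.9] M [ 0.95  1.11 -0.03] t 12.3
-15 gap 13.6 F [-5.1  6.   5.1] M [ 1.19  1.06 -0.11] t 12.7
-26 gap 13.7 F [-4.2  7.5  3.6] M [ 1.31  0.9  -0.18] t 12.9
-31.5 gap 13.0 F [-3.9  7.3  3.5] M [ 1.43  0.86 -0.25] t 13.2
open gap 45.5 F [ 0.7 -0.1  0.1] M [-0.02  0.01  0.01] t 13.6
home gap 45.1 F [ 0.1 -0.5 -0.4] M [ 0.01 -0.03  0.03] t 16.5
```

View pics/g3.png

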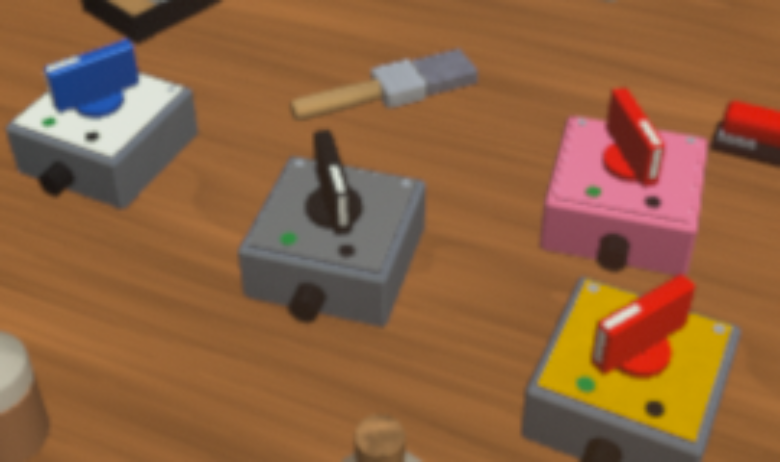

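View pics/g3t.png

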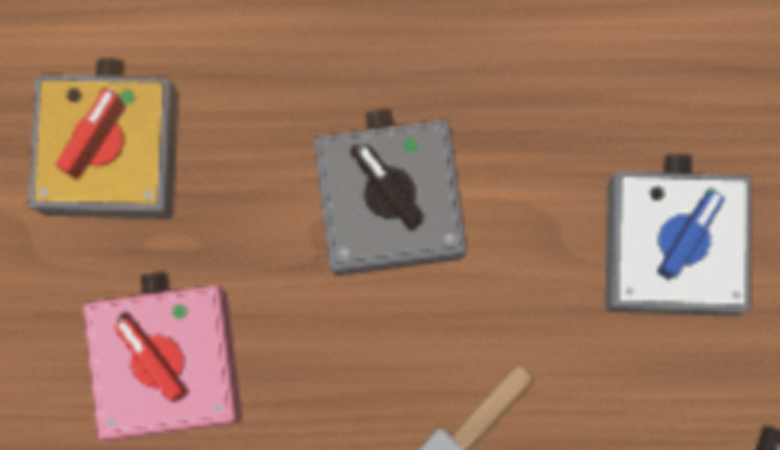

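The red pointer is at its green dot (top crop (125,97)), the black pointer is at its black-dot side (358,150), and blue is at green (712,192). Pink is unmoved, and the arm is clear and touching nothing.

```bash
python3 -c "
from station import arm
arm.wait(0.3); print(arm.finish_job(), arm.current_clock())"
```

```text
the job is handed in; nothing more can be done
the job is handed in; nothing more can be done
```

The lights are back on the mains. I turned the black battery handle to off first, then the red mains handle on the yellow plate to on, and handed the job in. The arm was home and touching nothing at 16.5 s, and I handed in after a 0.3 s wait.

- **Final pictures:** both views show battery at off, mains at on, and the printer's blue handle still on. The pink look-alike had not moved.
- **Forces:** the contact force readings at each step stayed around 10 N or less.
- **Mains stop:** the battery handle clearly hit its end stop (about 1 N m). The mains turn showed no such spike, only the pull of the snap mechanism (0.25 N m). I am relying on the snap, and on the pointer measuring about 30° in the picture, where about 31° was expected for fully on.
- **Heights:** two-view measurement put the bar tops at about 95 mm against the stated 101 mm. I gripped by the stated heights, and both grips closed at 13.5 mm on the 14 mm bars.

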